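Draw the nose-heavy work board out of its guides and hold it

TASK

Slide the loose work board, which has an upright wooden grip at its tail, along the top of the riser, without lifting it, between the two dark guide strips and out over the riser's front edge, until the red line across the board stands right over that edge. Its steel nose is heavy, so the board would then tip off: never let it tip, and finish while still holding it there, flat, square to the edge and still. Leave the tin, the bottle and the lighter beside the riser as they are.

Things in the scene. Friction and masses are not known exactly. Their poses are not given: they have to be found in the camera images.
- riser: Fixed wooden block with level metal top, 150 (x) x 68 (y) x 60 mm high, front face at its x = -75 mm, roughly toward the robot. Origin: centre of its underside; z up. Two dark guide strips, 8 mm high, stand on its top from x = -75 mm (flush with the front) to -38 mm with a 52 mm gap between (y = -26 to +26 mm), and flare outward as a funnel to x = -29 mm; behind that the top is bare.
- riser_edge (a point): Middle of the riser's front top edge (riser x = -75 mm, y = 0, z = 60 mm; same axes): the red line must come over this edge.
- board: Loose board, 120 (x) x 48 (y) x 10 mm, 0.26 to 0.4 kg, lying on the riser's bare rear part with its nose just behind the funnel, up to 0.12 rad askew and 6 mm off-centre. Origin: centre of its underside; z up; -x points to the nose. Front 36 mm are steel: centre of mass at x = -16 mm. Red line 2 mm wide across the top at x = +5 mm. Dark upright grip at x = +36 mm.
- board_nose (a point): Middle of the bottom edge of the board's steel nose end (board x = -60 mm, z = 0).
- board_mark (a point): Middle of the red line on the board's top (board x = +5 mm, z = 10 mm), 65 mm from the nose end.
- board_grip (a point): Point inside the upright tail grip, on the board's centre line, 18 mm above the board's top (board x = +36 mm, z = 28 mm). The grip is 32 mm long (x), 14 mm wide (y) and 30 mm tall above the board's top; it can be pinched across its width from above.
- amber_tin: Bystander: small round brass tin of amber wax, 51 mm wide, 19 mm high, on the bench in front of the riser (the board passes well above it). Origin: centre of its underside.
- ink_bottle: Bystander: small pale green bottle with dark green cap, 35 mm wide, 40 mm high, standing on the bench beside the riser's front end. Origin: centre of its underside.
- lighter: Bystander: pink lighter, 23 x 81 x 12 mm, lying on the bench behind the riser, under the board's tail. Origin: centre of its underside.
There are look-alikes about, which are no part of the job. Leave any blue look-alike of the riser alone.

How it is judged:
By the outcome, as a careful person would: the job done as asked, in the order asked, and still so for the second after the job is handed in, while the arm keeps its last pose, push and grip.
It also fails if it takes over 35 s, if anything falls off the work surface, if the arm or the gripper's body presses on something with over 40 N, if the wrist force passes 120 N, or if a joint passes its speed limit or range.

ROBOT

A 6-joint arm with a two-finger parallel gripper is mounted at the origin on the work surface; the furniture and walls round the work are solid. World frame = base frame: x ahead of the robot, y to its left, z up, the work surface at z = 0. Lengths are in m, angles in rad, forces in N, time in s.
With the tool pointing down it reaches from about 0.35 to 0.775 m from the base axis. Payload 5.5 kg.
Tool frame: the origin (TCP) lies on the mounting face of the last link; the fingertips stand 173 mm ahead of it and the grasp point (between the pads) lies 155 mm ahead of it; z points along the fingers, y is the direction in which the jaws open and shut (so a half turn about z gives the same grasp; the last joint's range is limited). The gripper opens to 85 mm and grips with 20 to 120 N. Pads are 22 mm wide; open, the fingers measure 114 mm over their backs; the gripper's body (76 mm by 85 mm) begins 54 mm behind the grasp point. The pads swing forward as they close: fully open they stand 13 mm farther back than shut.
Start: joints at [-1.253, 0.313, 0.046, 1.304, 0, 1.431], TCP at [0.254, -0.516, 0.405] pointing down, gripper open.
Joint ranges: [-2.76, 2.76], [-0.86, 1.69], [-1.03, 1.26], [-2.2, 2.34], [-1.47, 1.5], [-3.14, 3.14]. Speed limits (rad/s): [2.57, 2.57, 3.14, 3.14, 3.14, 3.14].

INTERFACE

Orientations are given as a unit quaternion [w, x, y, z].
In Python, from workcell import get_state, eyes, env gives the robot as it stands. The module is installed in compiled form; this text tells all that it offers.
- The arm moves only by the tool carry_out, never from a script. Its argument "motion" is a list of rows, each an object of numbers: "jaw": the opening, from -1 (shut) to 1 (fully open); "tx", "ty", "tz": the shift along the tool's x, y, z in cm; "wx", "wy", "wz": the turn, a rotation vector about the tool's x, y, z in degrees. In form: [{"jaw": .., "tx": .., "ty": .., "tz": .., "wx": .., "wy": .., "wz": ..}, ...]. A call has 1 to 20 rows; each row shifts and turns the commanded pose from where the row before left it, along the tool's axes as they then stand; what a row does not reach is not made up. A row lasts 1/8 s, in which the tool goes at most 62.5 mm and 10.7 degrees, less where a joint would pass 70% of its speed; a pose out of reach is approached as far as the arm can. A call with a gripper value outside its range is refused whole. The fingers move at their own pace and stop on an object; "force" is the grip in N (left out, the last holds). Time passes only in rows, so rows that do not move let the fingers close. It gives the time, the measured TCP pose, the force and the opening at its end, in the units of the state.
- get_state(): the state, without advancing time (a new reading comes with each control period).
- eyes.read_camera(name): name is "scene" or "top" or "wrist"; returns the picture (420x560x3 uint8, blue, green, red); there is no depth.
- eyes.calibration(name): a dict with "K" (3x3 intrinsics, pixels), "camera_from_world" (4x4, takes a point from world to camera coordinates). Camera axes: x right, y up, looking along -z (the intrinsics and any distortion apply to the point x, -y, -z); pixel columns grow to the right and rows downward; lengths in m; the calibration is good to about 2 mm. A picture is of the moment at which its call begins: read the wrist's pose just before it. calibration takes no time and is no camera call; for the wrist camera it gives the pose at the moment of the call.
- env.hand_in(): hands the job in, once; it reports no verdict.
The state is a dict: "clock": time; "joint_pos": joint angles; "qvel": joint speeds; "tau": joint torques, N m; "tcp_pos": TCP position; "orientation": TCP orientation; "wrist_force": force on the tool from outside, world axes, zero at the start; "ft_torque": the same for the moment, N m; "finger_gap": finger opening in m.
Only numpy, scipy, OpenCV 4.12 (cv2) and the standard library are available. Lean on these libraries where they do the work, as an engineer would, in place of code of your own. Each camera call takes 0.05 s, during which the arm holds its last target.

## Working session

There is one attempt and no reset: what is moved stays moved. The work goes in short steps, Python scripts to look and compute and a tool call to move; the robot and the scene stay as the last step left them, time stands still between calls to the robot, and variables do not carry over. Pictures are saved under pics/ and viewed, and the job is handed in when it is done.

Besides the shell and the picture viewer there is one more tool, called after "Call:" by a JSON object that holds its "fn" and its "kwargs". carry_out: Moves the arm, as the interface text tells. Its arguments: {"type":"object","properties":{"motion":{"type":"array"},"force":{"type":"number"}},"required":["motion"]}

```bash
mkdir -p pics
python3 - <<'E'
from workcell import get_state, eyes, env
import cv2
s=get_state();print(s)
for n in ("scene","top","wrist"):
    c=eyes.calibration(n);print(n,c)
    cv2.imwrite(f"pics/{n}0.png",eyes.read_camera(n))
E
```

```text
{'clock': 0.0, 'joint_pos': array([-1.25256047e+00,  3.14019584e-01,  4.49614205e-02,  1.30361104e+00,
        2.71442457e-05,  1.43122629e+00]), 'qvel': array([-0.00137983,  0.00130341, -0.00160009,  0.0012246 ,  0.00168315,
       -0.00024473]), 'tau': array([ 1.13152277e-03, -4.80627608e+01,  2.98532850e+01,  1.93736394e-02,
        7.16635464e-05,  5.14498311e-06]), 'tcp_pos': array([ 0.25408505, -0.51558997,  0.40379049]), 'orientation': array([-9.33917422e-04,  9.73915488e-01,  2.26909112e-01, -7.00257488e-05]), 'wrist_force': array([-0.65368598,  1.18916745, -0.03899306]), 'ft_torque': array([-0.02052928, -0.02254775,  0.00203307]), 'finger_gap': 0.08544322367339123}
scene {'K': array([[461.88558384,   0.        , 277.50894489],
       [  0.        , 461.88558384, 211.78351461],
       [  0.        ,   0.        ,   1.        ]]), 'camera_from_world': array([[-0.16989118,  0.98532272,  0.01661712,  0.36674762],
       [-0.4733942 , -0.09638954,  0.87556096,  0.19464384],
       [ 0.86431182,  0.14088363,  0.48282179, -1.5256326 ],
       [ 0.        ,  0.        ,  0.        ,
[... 182 characters left out ...]
'camera_from_world': array([[-0.01460538, -0.99981442, -0.01256245, -0.24692227],
       [ 0.99526583, -0.01574398,  0.09590647, -0.62447245],
       [-0.09608645, -0.01110223,  0.99531107, -0.97178642],
       [ 0.        ,  0.        ,  0.        ,  1.        ]])}
wrist {'K': array([[357.64309317,   0.        , 282.07778251],
       [  0.        , 357.64309317, 211.13726727],
       [  0.        ,   0.        ,   1.        ]]), 'camera_from_world': array([[ 0.44163388, -0.89719072, -0.00288599, -0.57404703],
       [ 0.84911437,  0.4190033 , -0.32162248,  0.04132899],
       [ 0.28976594,  0.13958885,  0.94686359, -0.380773  ],
       [ 0.        ,  0.        ,  0.        ,  1.        ]])}
```

View pics/scene0.png

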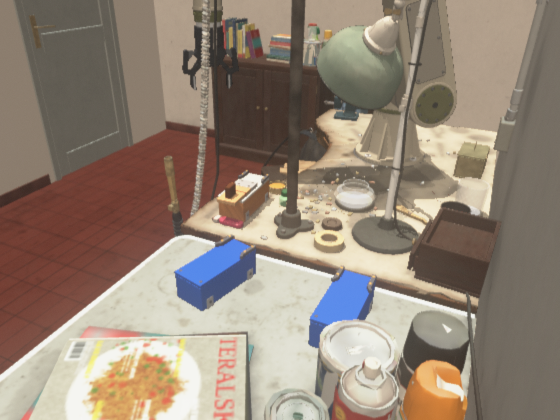

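View pics/top0.png

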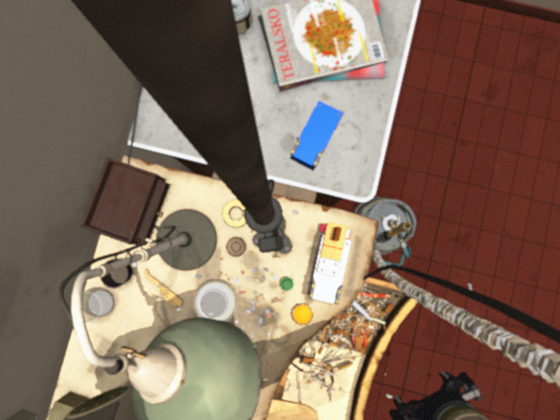

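View pics/wrist0.png

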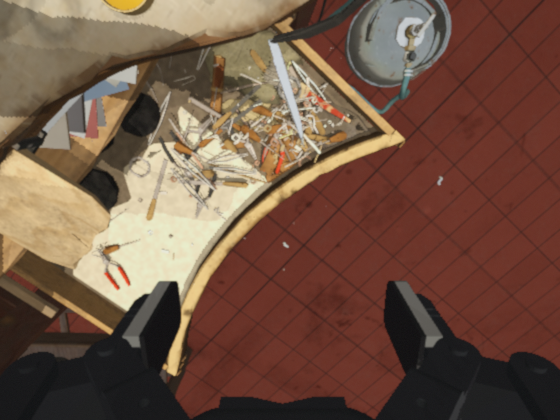

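Run:
```python
import cv2
a=cv2.imread("pics/top0.png");b=cv2.imread("pics/scene0.png")
cv2.imwrite("pics/topc.png",cv2.resize(a[205:335,260:400],None,fx=4.5,fy=4.5,interpolation=cv2.INTER_CUBIC))
cv2.imwrite("pics/scenec.png",cv2.resize(b[150:250,190:330],None,fx=5.5,fy=5.5,interpolation=cv2.INTER_CUBIC))
```

```text
(no output)
```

View pics/topc.png

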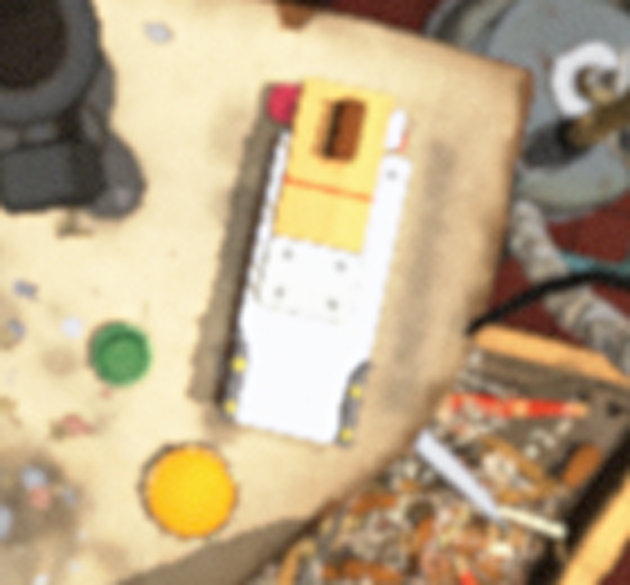

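View pics/scenec.png

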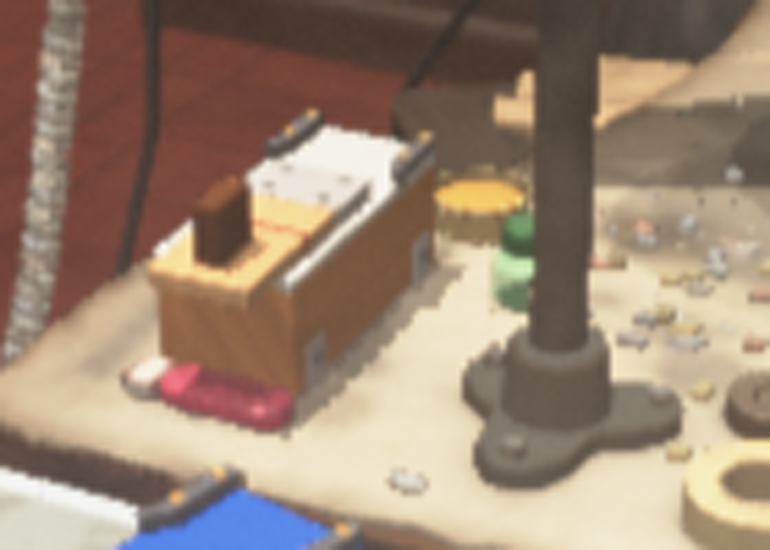

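```bash
cat > h.py <<'E'
import numpy as np, cv2
def hit(c,px,z):
    K=c["K"];M=c["camera_from_world"];R=M[:3,:3];t=M[:3,3]
    px=np.atleast_2d(px).astype(float)
    d=np.c_[(px[:,0]-K[0,2])/K[0,0],-(px[:,1]-K[1,2])/K[1,1],-np.ones(len(px))]
    d=d@R; o=-R.T@t
    return o+d*((z-o[2])/d[:,2])[:,None]
def proj(c,P):
    K=c["K"];M=c["camera_from_world"];p=np.atleast_2d(P)@M[:3,:3].T+M[:3,3]
    return np.c_[K[0,0]*p[:,0]/-p[:,2]+K[0,2],K[1,1]*p[:,1]/p[:,2]+K[1,2]]
E
python3 - <<'E'
from workcell import eyes
from h import *
c=eyes.calibration("top")
np.set_printoptions(precision=4,suppress=True)
f=lambda L:np.array(L)/4.5+[260,205]
print("front corners60",hit(c,f([(232,420),(340,442)]),.06))
print("strip dots68",hit(c,f([(240,364),(231,407),(357,391),(346,434)]),.068))
print("red70",hit(c,f([(286,178),(370,199)]),.07), "board tail/wood end",hit(c,f([(303,78),(397,100),(276,235),(362,255)]),.07))
print("nose", hit(c,f([(262,300),(352,320)]),.07))
print("grip100",hit(c,f([(350,98),(367,100),(336,156),(352,158)]),.1))
print("tin19",hit(c,f([(190,490)]),.019),"bottle",hit(c,f([(120,353)]),.04),"lighter",hit(c,f([(283,103)]),.012))
print("pole base",hit(c,[(268,235)],.03))
c2=eyes.calibration("scene")
s=np.array([(565,350)])/5.5+[190,150]
print("pole scene",hit(c2,s,.03),hit(c2,[(295,0)],.5))
for z in(.1,.3,.5): print(z,hit(c,[(262,205)],z),hit(c,[(200,130)],z))
E
```

```text
front corners60 [[ 0.3908 -0.335   0.06  ]
 [ 0.379  -0.3902  0.06  ]]
strip dots68 [[ 0.42   -0.3392  0.068 ]
 [ 0.3984 -0.3341  0.068 ]
 [ 0.4056 -0.3986  0.068 ]
 [ 0.3841 -0.3923  0.068 ]]
red70 [[ 0.5143 -0.3649  0.07  ]
 [ 0.5029 -0.4078  0.07  ]] board tail/wood end [[ 0.5657 -0.3751  0.07  ]
 [ 0.5536 -0.4233  0.07  ]
 [ 0.4852 -0.3591  0.07  ]
 [ 0.4745 -0.4029  0.07  ]]
nose [[ 0.4523 -0.3511  0.07  ]
 [ 0.4416 -0.3968  0.07  ]]
grip100 [[ 0.554  -0.3949  0.1   ]
 [ 0.5529 -0.4034  0.1   ]
 [ 0.5252 -0.3871  0.1   ]
 [ 0.5241 -0.3951  0.1   ]]
tin19 [[ 0.3486 -0.3146  0.019 ]] bottle [[ 0.4235 -0.2782  0.04  ]] lighter [[ 0.5546 -0.3703  0.012 ]]
pole base [[ 0.5389 -0.235   0.03  ]]
pole scene [[ 0.5259 -0.2456  0.03  ]] [[ 0.6634 -0.2377  0.5   ]]
0.1 [[ 0.606  -0.2245  0.1   ]] [[ 0.7827 -0.0827  0.1   ]]
0.3 [[ 0.5884 -0.2338  0.3   ]] [[ 0.7268 -0.1227  0.3   ]]
0.5 [[ 0.5707 -0.2431  0.5   ]] [[ 0.671  -0.1627  0.5   ]]
```

Run:
```python
from workcell import eyes
from h import *
np.set_printoptions(precision=3,suppress=True)
T=eyes.calibration("top");S=eyes.calibration("scene")
cam=lambda c:-c["camera_from_world"][:3,:3].T@c["camera_from_world"][:3,3]
print(cam(T),cam(S), proj(T,[cam(T)-[0,0,.5]]))
def plane(c,a,b):
    o=cam(c);A=hit(c,[a],0.)[0]-o;B=hit(c,[b],0.01)[0]-o
    n=np.cross(A,B);n/=np.linalg.norm(n);return n,n@o
def line(t,s):
    n1,d1=plane(T,*t);n2,d2=plane(S,*s)
    for z in(0,.2,.4,.6,.8):
        print(z,np.linalg.solve([n1[:2],n2[:2]],[d1-n1[2]*z,d2-n2[2]*z]))
print("rope");line(((385,262),(470,316)),((203,120),(210,20)))
print("pole");line(((268,235),(155,20)),((290,200),(297,10)))
print("cable");line(((385,265),(430,268)),((216,180),(219,40)))
b=cv2.imread("pics/scene0.png");cv2.imwrite("pics/scd.png",cv2.resize(b[0:240,140:320],None,fx=2.5,fy=2.5))
b=cv2.imread("pics/top0.png");cv2.imwrite("pics/td.png",cv2.resize(b[180:420,340:560],None,fx=2.5,fy=2.5))
```

```text
[ 0.525 -0.267  1.024] [ 1.473 -0.128  0.56 ] [[281.485 240.743]]
rope
0 [ 0.486 -0.497]
0.2 [ 0.48  -0.472]
0.4 [ 0.475 -0.446]
0.6 [ 0.469 -0.421]
0.8 [ 0.464 -0.396]
pole
0 [ 0.493 -0.258]
0.2 [ 0.508 -0.255]
0.4 [ 0.523 -0.252]
0.6 [ 0.538 -0.25 ]
0.8 [ 0.553 -0.247]
cable
0 [ 0.467 -0.453]
0.2 [ 0.476 -0.437]
0.4 [ 0.486 -0.42 ]
0.6 [ 0.496 -0.404]
0.8 [ 0.506 -0.387]
```

View pics/scd.png

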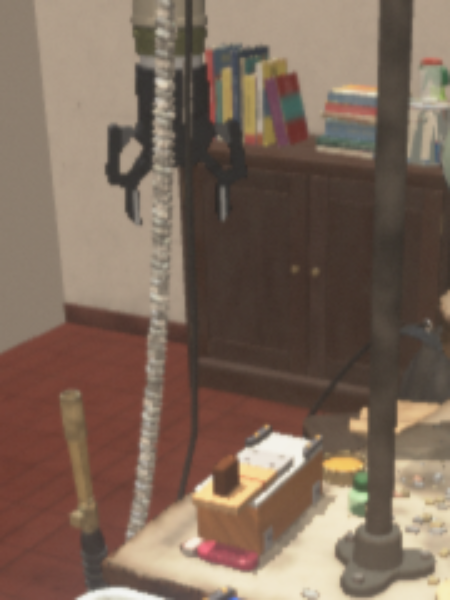

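View pics/td.png

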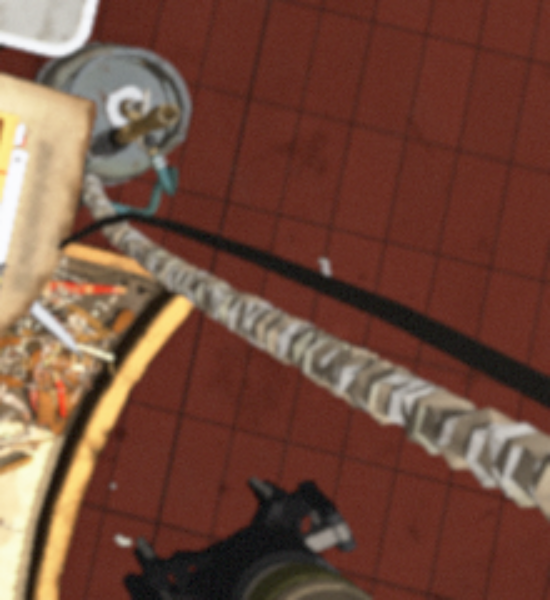

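Run:
```python
from workcell import eyes
from h import *
np.set_printoptions(precision=3,suppress=True)
T=eyes.calibration("top");S=eyes.calibration("scene")
o=lambda a,b0,b1:np.array(a)/2.5+[b0,b1]
def tri(tc,sc):
    tc=np.array(tc,float);sc=np.array(sc,float)
    from scipy.interpolate import interp1d
    f=interp1d(tc[:,0],tc[:,1],fill_value="extrapolate")
    zs=np.linspace(0,.8,801)
    for p in sc:
        P=np.vstack([hit(S,[p],z) for z in zs]);q=proj(T,P)
        m=(q[:,0]>375)&(q[:,0]<600)
        e=np.where(m,abs(q[:,1]-f(q[:,0])),99);i=e.argmin()
        print(p,P[i],q[i],e[i])
print("rope");tri(o([(90,185),(110,225),(165,265),(250,315),(350,375),(430,415),(540,475)],340,180),o([(135,530),(148,450),(155,350),(162,200),(165,100),(168,20)],140,0))
print("cable");tri(o([(65,243),(130,215),(220,240),(300,270),(380,305),(460,345),(545,390)],340,180),o([(182,490),(194,400),(192,300),(187,200),(187,20)],140,0))
```

```text
rope
[194. 212.] [ 0.513 -0.495  0.   ] [373.086 244.012] 99.0
[199.2 180. ] [ 0.491 -0.483  0.079] [376.032 253.934] 0.13085790499030736
[202. 140.] [ 0.46  -0.481  0.171] [385.516 270.845] 0.2577174880729558
[204.8  80. ] [ 0.453 -0.467  0.313] [398.717 280.979] 0.2765428285298981
[206.  40.] [ 0.451 -0.46   0.399] [410.349 288.405] 0.1525266344594911
[207.2   8. ] [ 0.447 -0.454  0.463] [421.532 297.027] 1.8904267138047999
cable
[212.8 196. ] [ 0.419 -0.475  0.   ] [366.293 282.495] 99.0
[217.6 160. ] [ 0.355 -0.477  0.077] [375.153 314.722] 41.46463910307273
[216.8 120. ] [ 0.437 -0.448  0.216] [375.055 284.369] 11.069193387707628
[214.8  80. ] [ 0.473 -0.437  0.319] [381.778 269.953] 0.44983923135345094
[214.8   8. ] [ 0.483 -0.427  0.467] [400.38  269.728] 1.3999303995057062
```

Run:
```python
from workcell import eyes
from h import *
np.set_printoptions(precision=3,suppress=True)
W=eyes.calibration("wrist");T=eyes.calibration("top");S=eyes.calibration("scene")
P=[(.491,-.483,.079),(.46,-.481,.171),(.453,-.467,.313),(.47,-.44,.319),(.379,-.39,.06),(.39,-.335,.06),(.3486,-.3146,.019)]
print(proj(W,P)); R=W["camera_from_world"];print(-R[:3,:3].T@R[:3,3])
# matches: tin px wrist, bucket, corner
print(hit(W,[(125,0),(400,135),(285,25),(410,30)],0.))
print(hit(T,[(376,230),(368,262),(402,292)],0.))
```

```text
[[   399.315   -145.395]
 [   422.659   -199.428]
 [  1136.351  -2304.195]
 [  2689.09  -13317.198]
 [   206.13     -29.117]
 [   141.205    -84.178]
 [   120.635    -22.155]]
[ 0.329 -0.479  0.372]
[[ 0.335 -0.315  0.   ]
 [ 0.342 -0.606  0.   ]
 [ 0.381 -0.456  0.   ]
 [ 0.429 -0.563  0.   ]]
[[ 0.548 -0.504  0.   ]
 [ 0.469 -0.481  0.   ]
 [ 0.395 -0.562  0.   ]]
```

Run:
```python
from workcell import eyes
from h import *
from scipy.optimize import least_squares
np.set_printoptions(precision=3,suppress=True)
T=eyes.calibration("top");S=eyes.calibration("scene")
def tri(t,s):
    r=least_squares(lambda p:np.r_[proj(T,p)[0]-t,proj(S,p)[0]-s],[.4,-.2,.2]);return r.x,r.fun
print("dome centre",tri((205,365),(360,68)))
print("dome finial(front tip)",tri((130,362),(383,32)))
print("dome right edge",tri((258,360),(320,65)))
print("pole base foot",tri((268,222),(292,212)))
print("pole z.3", tri((262,205),(294,150)))
```

```text
dome centre (array([ 0.322, -0.133,  0.329]), array([-3.214,  0.134, -4.646,  0.498]))
dome finial(front tip) (array([ 0.355, -0.058,  0.423]), array([ 6.788,  0.253, 10.335, -2.034]))
dome right edge (array([ 0.331, -0.223,  0.334]), array([-1.679,  0.182, -2.477,  0.082]))
pole base foot (array([ 0.569, -0.239,  0.059]), array([ 1.229, -0.184,  1.182,  0.014]))
pole z.3 (array([ 0.596, -0.234,  0.218]), array([ 2.208, -0.322,  2.285,  0.018]))
```

Call:
{"fn": "carry_out", "kwargs": {"motion": [{"jaw": 1,"tx": 3.55,"ty": -1.7,"tz": 0,"wx": 0,"wy": 0,"wz": 0},{"jaw": 1,"tx": 3.55,"ty": -1.7,"tz": 0,"wx": 0,"wy": 0,"wz": 0},{"jaw": 1,"tx": 3.55,"ty": -1.7,"tz": 0,"wx": 0,"wy": 0,"wz": 0},{"jaw": 1,"tx": 3.55,"ty": -1.7,"tz": 0,"wx": 0,"wy": 0,"wz": 0},{"jaw": 1,"tx": 3.55,"ty": -1.7,"tz": 0,"wx": 0,"wy": 0,"wz": 0},{"jaw": 1,"tx": 3.55,"ty": -1.7,"tz": 0,"wx": 0,"wy": 0,"wz": 0},{"jaw": 1,"wz": -10},{"jaw": 1,"wz": -10},{"jaw": 1,"wz": -10},{"jaw": 1,"wz": -10},{"jaw": 1,"wz": -10},{"jaw": 1,"wz": -10},{"jaw": 1,"wz": -10},{"jaw": 1,"wz": -10},{"jaw": 1,"wz": -10},{"jaw": 1,"wz": -10},{"jaw": 1,"wz": -10},{"jaw": 1,"wz": -10},{"jaw": 1,"wz": -10},{"jaw": 1,"wz": -10}]}}

```text
invalid input at $.motion[6]: expected keys jaw, tx, ty, tz, wx, wy, wz
```

Run:
```python
from workcell import get_state, eyes, env
import cv2,pickle
s=get_state();c=eyes.calibration("wrist");im=eyes.read_camera("wrist")
cv2.imwrite("pics/w1.png",im);pickle.dump((s,c),open("w1.pkl","wb"))
print(s);cv2.imwrite("pics/s1.png",eyes.read_camera("scene"))
```

```text
{'clock': 0.15, 'joint_pos': array([-1.25258577e+00,  3.13842671e-01,  4.52555102e-02,  1.30361668e+00,
       -2.01347234e-05,  1.43119534e+00]), 'qvel': array([-0.00084819, -0.00188322,  0.00287895, -0.0006747 ,  0.00182687,
        0.00080136]), 'tau': array([ 1.30668599e-03, -4.81067240e+01,  2.98813784e+01,  1.38918878e-02,
       -5.54411019e-05, -2.31391959e-05]), 'tcp_pos': array([ 0.25408605, -0.51565819,  0.40401151]), 'orientation': array([-7.00052158e-04,  9.73915028e-01,  2.26911927e-01, -7.27923782e-05]), 'wrist_force': array([0.79049525, 0.96543903, 0.57898234]), 'ft_torque': array([-0.00228564, -0.02873331, -0.00767211]), 'finger_gap': 0.08539103264965349}
```

View pics/w1.png

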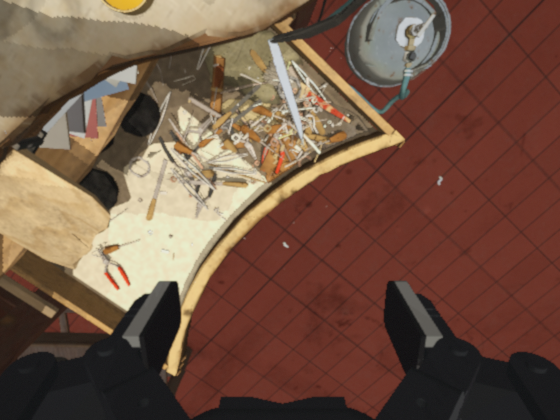

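View pics/s1.png

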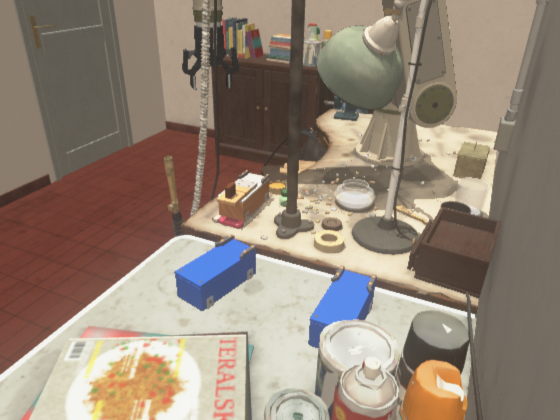

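The call was refused because every key must be present in each row, so nothing moved. I'm resending it with full rows.

Call:
{"fn": "carry_out", "kwargs": {"motion": [{"jaw": 1,"tx": 3.55,"ty": -1.7,"tz": 0,"wx": 0,"wy": 0,"wz": 0},{"jaw": 1,"tx": 3.55,"ty": -1.7,"tz": 0,"wx": 0,"wy": 0,"wz": 0},{"jaw": 1,"tx": 3.55,"ty": -1.7,"tz": 0,"wx": 0,"wy": 0,"wz": 0},{"jaw": 1,"tx": 3.55,"ty": -1.7,"tz": 0,"wx": 0,"wy": 0,"wz": 0},{"jaw": 1,"tx": 3.55,"ty": -1.7,"tz": 0,"wx": 0,"wy": 0,"wz": 0},{"jaw": 1,"tx": 3.55,"ty": -1.7,"tz": 0,"wx": 0,"wy": 0,"wz": 0},{"jaw": 1,"tx": 0,"ty": 0,"tz": 0,"wx": 0,"wy": 0,"wz": -10},{"jaw": 1,"tx": 0,"ty": 0,"tz": 0,"wx": 0,"wy": 0,"wz": -10},{"jaw": 1,"tx": 0,"ty": 0,"tz": 0,"wx": 0,"wy": 0,"wz": -10},{"jaw": 1,"tx": 0,"ty": 0,"tz": 0,"wx": 0,"wy": 0,"wz": -10},{"jaw": 1,"tx": 0,"ty": 0,"tz": 0,"wx": 0,"wy": 0,"wz": -10},{"jaw": 1,"tx": 0,"ty": 0,"tz": 0,"wx": 0,"wy": 0,"wz": -10},{"jaw": 1,"tx": 0,"ty": 0,"tz": 0,"wx": 0,"wy": 0,"wz": -10},{"jaw": 1,"tx": 0,"ty": 0,"tz": 0,"wx": 0,"wy": 0,"wz": -10},{"jaw": 1,"tx": 0,"ty": 0,"tz": 0,"wx": 0,"wy": 0,"wz": -10},{"jaw": 1,"tx": 0,"ty": 0,"tz": 0,"wx": 0,"wy": 0,"wz": -10},{"jaw": 1,"tx": 0,"ty": 0,"tz": 0,"wx": 0,"wy": 0,"wz": -10},{"jaw": 1,"tx": 0,"ty": 0,"tz": 0,"wx": 0,"wy": 0,"wz": -10},{"jaw": 1,"tx": 0,"ty": 0,"tz": 0,"wx": 0,"wy": 0,"wz": -10},{"jaw": 1,"tx": 0,"ty": 0,"tz": 0,"wx": 0,"wy": 0,"wz": -10}]}}

```text
clock: 2.75
tcp_pos: [0.4001, -0.3301, 0.4046]
orientation: [-0.0, 0.117, 0.993, 0.0]
wrist_force: [0.1, -0.2, -0.1]
finger_gap: 0.0856
```

Run:
```python
from workcell import get_state, eyes, env
import cv2,pickle
s=get_state();c=eyes.calibration("wrist");im=eyes.read_camera("wrist")
cv2.imwrite("pics/w2.png",im);pickle.dump((s,c),open("w2.pkl","wb"))
print(s);cv2.imwrite("pics/s2.png",eyes.read_camera("scene"))
```

```text
{'clock': 2.75, 'joint_pos': array([-8.44767380e-01,  2.04045179e-01, -9.87175355e-02,  1.26816797e+00,
       -2.91111445e-05, -6.10134223e-01]), 'qvel': array([-2.40453532e-04,  1.07349783e-03, -8.07133341e-04, -1.00867222e-03,
        8.26472953e-05, -1.38290553e+00]), 'tau': array([-7.38363924e-04, -4.16676843e+01,  2.97180372e+01,  2.46588257e-03,
       -5.43589776e-04,  1.45954918e+00]), 'tcp_pos': array([ 0.4000614 , -0.33013187,  0.40461892]), 'orientation': array([-5.98515237e-05,  1.17047654e-01,  9.93126297e-01,  3.37993249e-05]), 'wrist_force': array([ 0.14886338, -0.18307228, -0.07228276]), 'ft_torque': array([-0.03514291,  0.02091917, -0.0455546 ]), 'finger_gap': 0.08559146418001382}
```

View pics/w2.png

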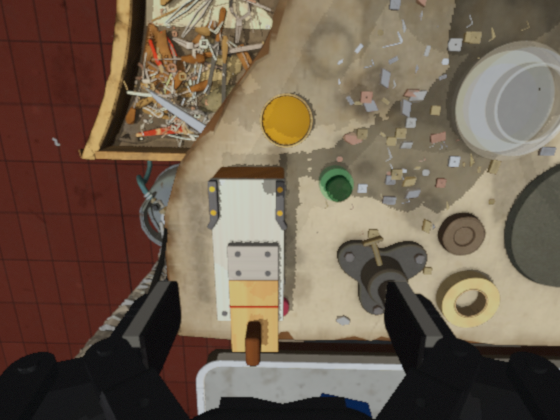

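View pics/s2.png

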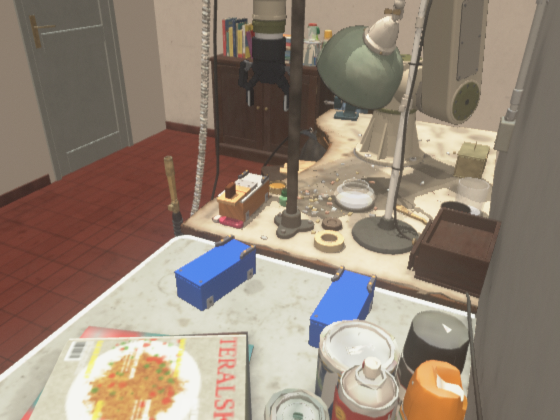

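Run:
```python
from workcell import eyes
from h import *
import pickle
np.set_printoptions(precision=4,suppress=True)
a=eyes.read_camera("wrist");c=eyes.calibration("wrist");pickle.dump(c,open("w3.pkl","wb"));cv2.imwrite("pics/w3.png",a)
cv2.imwrite("pics/w3a.png",cv2.resize(a[160:260,195:305],None,fx=6,fy=6,interpolation=cv2.INTER_CUBIC))
cv2.imwrite("pics/w3b.png",cv2.resize(a[230:370,195:305],None,fx=4.2,fy=4.2,interpolation=cv2.INTER_CUBIC))
```

```text
(no output)
```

View pics/w3a.png

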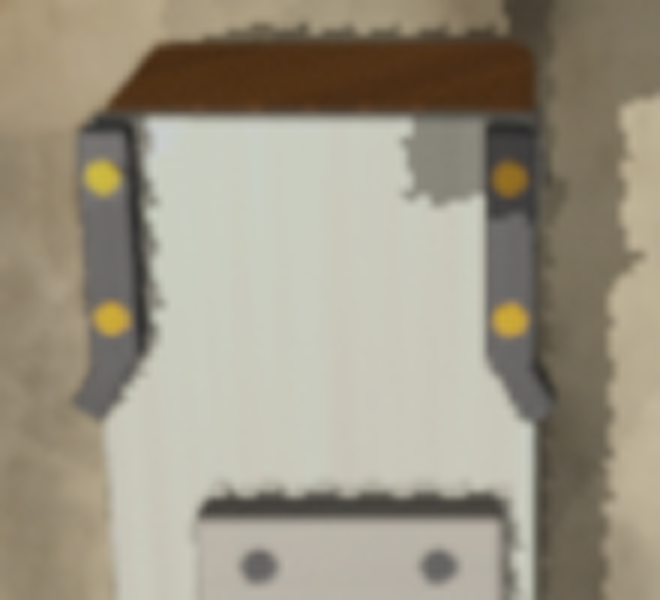

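View pics/w3b.png

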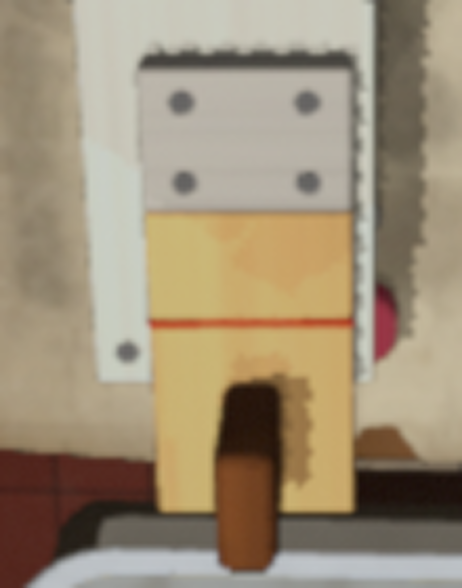

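Run:
```python
from h import *
import pickle
from scipy.optimize import least_squares
np.set_printoptions(precision=4,suppress=True)
c=pickle.load(open("w3.pkl","rb"))
A=lambda L:(np.array(L,float)+.5)/6-.5+[195,160]
B=lambda L:(np.array(L,float)+.5)/4.2-.5+[195,230]
e=hit(c,A([(107,112),(535,112)]),.06);print("edge",e,np.linalg.norm(e[1]-e[0]))
d=hit(c,A([(102,178),(112,319),(510,178),(510,319)]),.068);print("dots",d)
# model fits: riser pose
def tf(p,P): 
    P=np.array(P,float);s,k=np.sin(p[2]),np.cos(p[2])
    return np.c_[p[0]+k*P[:,0]-s*P[:,1],p[1]+s*P[:,0]+k*P[:,1],P[:,2]]
# riser points: front corners, back-left/right corners of top, strip inner front corners top
RP=[(-75,34,60),(-75,-34,60),(75,34,60),(75,-34,60)]
# image: left = world -y (right of robot)? use both orders via edge
print("left img ->",e[0],"right img ->",e[1])
px=np.vstack([A([(535,112),(107,112)]),B([(372,381),(99,381)])])
RP=np.array(RP)/1e3
f=lambda p:(proj(c,tf(p,RP))-px).ravel()
r=least_squares(f,[.46,-.37,-.22]);print("riser",r.x,np.degrees(r.x[2]),r.fun.reshape(-1,2))
BP=np.array([(-60,24,10),(-60,-24,10),(-24,24,10),(-24,-24,10),(5,24,10),(5,-24,10),(60,24,10),(60,-24,10)])/1e3+[0,0,.06]
pb=B([(352,68),(140,71),(352,211),(145,212),(353,322),(150,324),(355,512),(157,512)])
g=lambda p:(proj(c,tf(p,BP))-pb).ravel()
b=least_squares(g,[.5,-.37,-.22]);print("board",b.x,np.degrees(b.x[2]),b.fun.reshape(-1,2))
GP=np.array([(20,7,40),(20,-7,40),(52,7,40),(52,-7,40)])/1e3+[0,0,.06]
print("grip top predicted crop",(proj(c,tf(b.x,GP))-[195,230])*4.2)
p=b.x
print("grip",tf(p,[(.036,0,.088)]),"mark",tf(p,[(.005,0,.07)]),"nose",tf(p,[(-.06,0,.06)]))
print("edge pt",tf(r.x,[(-.075,0,.06)]))
# board in riser frame
D=p[:2]-r.x[:2];R=np.array([[np.cos(r.x[2]),np.sin(r.x[2])],[-np.sin(r.x[2]),np.cos(r.x[2])]])
print("board in riser",R@D*1e3,np.degrees(p[2]-r.x[2]))
pickle.dump((r.x,b.x),open("pose.pkl","wb"))
```

```text
edge [[ 0.3776 -0.3887  0.06  ]
 [ 0.393  -0.3268  0.06  ]] 0.06387488257410553
dots [[ 0.3854 -0.3904  0.068 ]
 [ 0.4067 -0.3956  0.068 ]
 [ 0.3999 -0.3323  0.068 ]
 [ 0.4211 -0.3376  0.068 ]]
left img -> [ 0.3776 -0.3887  0.06  ] right img -> [ 0.393  -0.3268  0.06  ]
riser [ 0.4578 -0.3767 -0.2541] -14.559325186953195 [[ 2.1724  0.3161]
 [-2.4591 -0.455 ]
 [ 0.7052  0.5046]
 [-0.3729 -0.069 ]]
board [ 0.5038 -0.3837 -0.2461] -14.098464328938382 [[ 0.5247 -0.1534]
 [-0.9672 -0.9759]
 [ 0.538   0.3245]
 [-0.3964 -0.0127]
 [ 0.31    0.064 ]
 [-0.2519 -0.5046]
 [-0.1484  0.844 ]
 [ 0.4289  0.7627]]
grip top predicted crop [[273.6714 458.5283]
 [209.4509 458.4135]
 [276.1105 577.131 ]
 [213.8336 577.0252]]
grip [[ 0.5388 -0.3925  0.088 ]] mark [[ 0.5087 -0.3849  0.07  ]] nose [[ 0.4457 -0.3691  0.06  ]]
edge pt [[ 0.3852 -0.3578  0.06  ]]
board in riser [46.3227  4.7897] 0.46086085801481297
```

Run:
```python
from h import *
import pickle
from workcell import get_state
np.set_printoptions(precision=4,suppress=True)
c=pickle.load(open("w3.pkl","rb"))
M=c["camera_from_world"];print("cam",-M[:3,:3].T@M[:3,3])
print(proj(c,[(.491,-.483,.079),(.46,-.481,.171),(.453,-.467,.313),(.451,-.46,.399)]))
print(proj(c,[(.437,-.448,.216),(.473,-.437,.319)]))
s=get_state();print(s["tcp_pos"],s["orientation"],s["joint_pos"],s["clock"])
q=s["orientation"];print(np.degrees(2*np.arctan2(q[2],q[1])))
a=cv2.imread("pics/w3.png");cv2.imwrite("pics/w3d.png",cv2.resize(a[200:420,60:240],None,fx=2.7,fy=2.7))
a=cv2.imread("pics/s2.png");cv2.imwrite("pics/s2d.png",cv2.resize(a[0:220,180:320],None,fx=2.7,fy=2.7))
```

```text
cam [ 0.3204 -0.3104  0.3729]
[[  150.8118   317.4718]
 [   91.4873   359.6947]
 [ -108.6478   662.2507]
 [-1211.468   2347.3111]]
[[ 88.9614 373.2407]
 [ -2.8063 714.1979]]
[ 0.4001 -0.3302  0.4046] [-0.      0.1213  0.9926  0.    ] [-0.8448  0.2041 -0.0986  1.2682 -0.     -0.6015] 2.9
166.0622814494613
```

View pics/w3d.png

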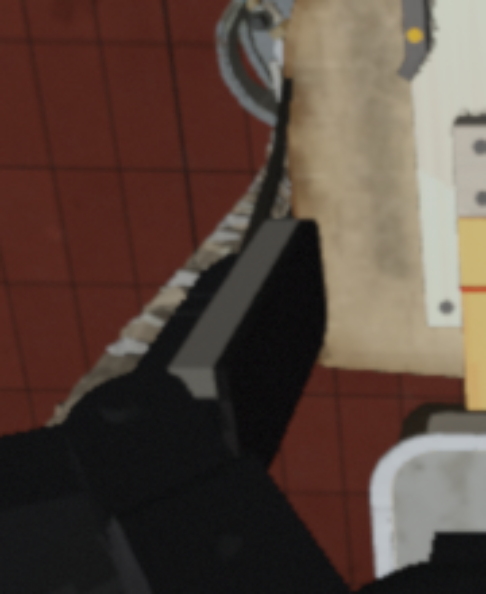

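View pics/s2d.png

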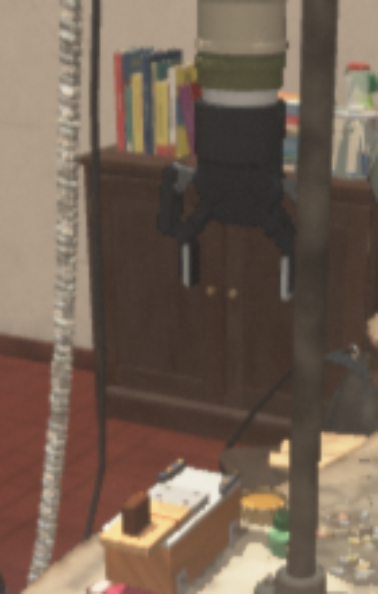

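Run:
```python
from h import *
from workcell import eyes
import pickle
np.set_printoptions(precision=3,suppress=True)
T=eyes.calibration("top");S=eyes.calibration("scene");W=pickle.load(open("w3.pkl","rb"))
for p in [(212.8,196),(216,180),(217.6,160),(216.8,120),(215.5,100),(214.8,80),(214.8,40)]:
  for x in (.40,.44,.46,.48,.50,.54):
    zs=np.linspace(-.1,.6,1401);P=np.vstack([hit(S,[p],z) for z in zs]);i=abs(P[:,0]-x).argmin()
    print(p,P[i],"top",proj(T,P[i])[0],"w3",proj(W,P[i])[0])
```

```text
(212.8, 196) [ 0.4   -0.481 -0.01 ] top [368.233 289.734] w3 [151.253 202.329]
(212.8, 196) [ 0.44  -0.468  0.011] top [364.123 274.397] w3 [168.597 238.691]
(212.8, 196) [ 0.46  -0.461  0.022] top [361.914 266.153] w3 [177.991 258.386]
(212.8, 196) [ 0.48  -0.455  0.032] top [359.769 258.145] w3 [187.166 277.62 ]
(212.8, 196) [ 0.5   -0.448  0.043] top [357.585 249.997] w3 [196.549 297.292]
(212.8, 196) [ 0.54  -0.435  0.064] top [352.994 232.861] w3 [216.447 339.008]
(216, 180) [ 0.4   -0.47   0.038] top [367.843 292.527] w3 [144.682 213.623]
(216, 180) [ 0.44  -0.457  0.058] top [363.476 276.137] w3 [164.707 255.158]
(216, 180) [ 0.46  -0.451  0.068] top [361.181 267.524] w3 [175.295 277.118]
(216, 180) [ 0.48  -0.444  0.078] top [358.965 259.207] w3 [185.561 298.41 ]
(216, 180) [ 0.5   -0.438  0.088] top [356.594 250.306] w3 [196.593 321.291]
(216, 180) [ 0.54  -0.425  0.107] top [351.975 232.972] w3 [218.218 366.143]
(217.6, 160) [ 0.4   -0.463  0.097] top [370.039 295.658] w3 [127.801 234.784]
(217.6, 160) [ 0.441 -0.45   0.114] top [365.304 278.008] w3 [152.061 283.901]
(217.6
[... 1511 characters left out ...]
81 -0.435  0.321] top [380.357 265.116] w3 [ 11.684 736.761]
(214.8, 80) [ 0.5   -0.429  0.326] top [377.142 254.172] w3 [ 47.377 788.01 ]
(214.8, 80) [ 0.539 -0.417  0.335] top [370.273 230.792] w3 [120.461 892.946]
(214.8, 40) [ 0.401 -0.455  0.392] top [407.304 321.607] w3 [-2144.082  2473.583]
(214.8, 40) [ 0.439 -0.443  0.398] top [399.559 296.381] w3 [-1271.328  2489.111]
(214.8, 40) [ 0.461 -0.437  0.402] top [395.015 281.583] w3 [-924.8   2495.277]
(214.8, 40) [ 0.48  -0.431  0.405] top [391.106 268.85 ] w3 [-686.73  2499.513]
(214.8, 40) [ 0.499 -0.425  0.408] top [387.182 256.072] w3 [-488.618 2503.038]
(214.8, 40) [ 0.541 -0.412  0.414] top [378.634 228.23 ] w3 [-155.893 2508.958]
```

Call:
{"fn": "carry_out", "kwargs": {"motion": [{"jaw": 1,"tx": -2.99,"ty": -0.54,"tz": 1.69,"wx": 0,"wy": 0,"wz": 0},{"jaw": 1,"tx": -2.99,"ty": -0.54,"tz": 1.69,"wx": 0,"wy": 0,"wz": 0},{"jaw": 1,"tx": -2.99,"ty": -0.54,"tz": 1.69,"wx": 0,"wy": 0,"wz": 0},{"jaw": 1,"tx": -2.99,"ty": -0.54,"tz": 1.69,"wx": 0,"wy": 0,"wz": 0},{"jaw": 1,"tx": -2.99,"ty": -0.54,"tz": 1.69,"wx": 0,"wy": 0,"wz": 0},{"jaw": 1,"tx": 0,"ty": 0,"tz": 0,"wx": 0,"wy": 0,"wz": 0}]}}

```text
clock: 3.65
tcp_pos: [0.5399, -0.3922, 0.3174]
orientation: [-0.001, 0.121, 0.993, 0.001]
wrist_force: [0.5, -0.1, -0.3]
finger_gap: 0.0855
```

Run:
```python
from workcell import get_state, eyes, env
from h import *
import pickle
np.set_printoptions(precision=4,suppress=True)
s=get_state();c=eyes.calibration("wrist");im=eyes.read_camera("wrist")
cv2.imwrite("pics/w4.png",im);pickle.dump(c,open("w4.pkl","wb"))
q=s["orientation"];print(s["tcp_pos"],q,np.degrees(2*np.arctan2(q[2],q[1])),s["wrist_force"],s["clock"],s["joint_pos"])
r,b=pickle.load(open("pose.pkl","rb"))
def tf(p,P): 
    P=np.array(P,float);k,n=np.cos(p[2]),np.sin(p[2])
    return np.c_[p[0]+k*P[:,0]-n*P[:,1],p[1]+n*P[:,0]+k*P[:,1],P[:,2]]
GP=np.array([(20,7,40),(20,-7,40),(52,7,40),(52,-7,40)])/1e3+[0,0,.06]
print(proj(c,tf(b,GP)))
for a in(.085,.12): print(proj(c,[s["tcp_pos"]-[0,0,.155]]))
```

```text
[ 0.5399 -0.3922  0.3174] [-0.0013  0.121   0.9927  0.0009] 166.10521969207286 [ 0.4682 -0.1459 -0.2937] 3.65 [-0.7484  0.5285  0.1585  1.2039  0.0001 -0.5059]
[[293.268  216.3402]
 [267.8427 216.281 ]
 [292.5471 268.5008]
 [268.3669 268.4542]]
[[281.5421 308.063 ]]
[[281.5421 308.063 ]]
```

View pics/w4.png

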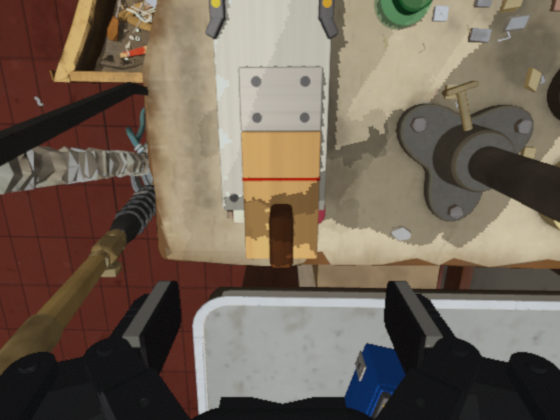

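Run:
```python
import cv2
a=cv2.imread("pics/w4.png");cv2.imwrite("pics/w4c.png",cv2.resize(a[55:275,205:345],None,fx=2.7*1,fy=2.7,interpolation=cv2.INTER_CUBIC));
cv2.imwrite("pics/w4d.png",cv2.resize(cv2.convertScaleAbs(a[195:275,235:325],alpha=1.6,beta=20),None,fx=7,fy=7,interpolation=cv2.INTER_CUBIC))
```

```text
(no output)
```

View pics/w4c.png

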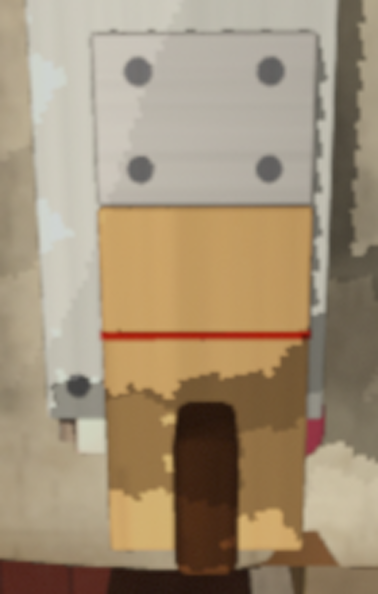

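View pics/w4d.png

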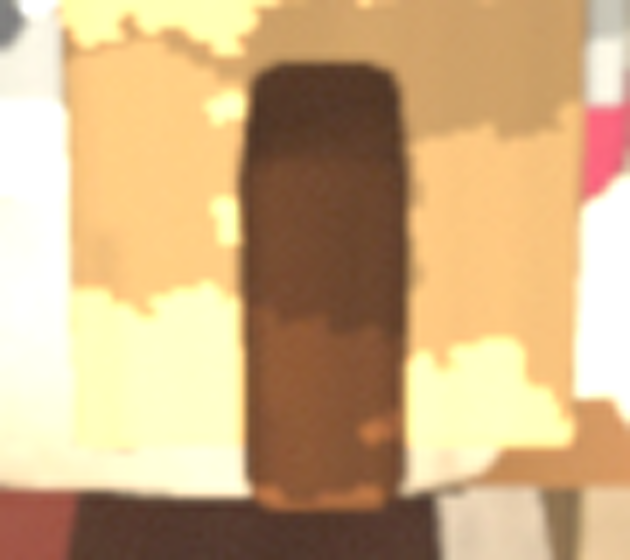

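Call:
{"fn": "carry_out", "kwargs": {"motion": [{"jaw": 1,"tx": 0,"ty": 0,"tz": 2.0,"wx": 0,"wy": 0,"wz": 0},{"jaw": 1,"tx": 0,"ty": 0,"tz": 2.0,"wx": 0,"wy": 0,"wz": 0},{"jaw": 1,"tx": 0,"ty": 0,"tz": 1.8,"wx": 0,"wy": 0,"wz": 0},{"jaw": 1,"tx": 0,"ty": 0,"tz": 1.0,"wx": 0,"wy": 0,"wz": 0},{"jaw": 1,"tx": 0,"ty": 0,"tz": 0,"wx": 0,"wy": 0,"wz": 0},{"jaw": 1,"tx": 0,"ty": 0,"tz": 0,"wx": 0,"wy": 0,"wz": 0}]}}

```text
clock: 4.45
tcp_pos: [0.539, -0.3922, 0.2534]
orientation: [0.001, 0.12, 0.993, -0.0]
wrist_force: [0.3, 0.1, -0.4]
finger_gap: 0.0852
```

```bash
cat > st.py <<'E'
from workcell import get_state
import numpy as np
np.set_printoptions(precision=4,suppress=True)
s=get_state();q=s["orientation"]
print(s["tcp_pos"],q,"yaw",np.degrees(2*np.arctan2(q[2],q[1])),"F",s["wrist_force"],s["ft_torque"],"gap",s["finger_gap"],"t",s["clock"],s["qvel"])
E
python3 st.py
```

```text
[ 0.539  -0.3922  0.2534] [ 0.0006  0.1201  0.9928 -0.0005] yaw 166.19980026567032 F [ 0.2772  0.1089 -0.4053] [-0.0043  0.0274 -0.0389] gap 0.0851732779383022 t 4.45 [ 0.0033 -0.001   0.0056 -0.0011  0.0004 -0.0008]
```

Call:
{"fn": "carry_out", "kwargs": {"motion": [{"jaw": 1,"tx": 0,"ty": 0,"tz": 0.6,"wx": 0,"wy": 0,"wz": 0},{"jaw": 1,"tx": 0,"ty": 0,"tz": 0,"wx": 0,"wy": 0,"wz": 0},{"jaw": -1,"tx": 0,"ty": 0,"tz": 0,"wx": 0,"wy": 0,"wz": 0},{"jaw": -1,"tx": 0,"ty": 0,"tz": 0,"wx": 0,"wy": 0,"wz": 0},{"jaw": -1,"tx": 0,"ty": 0,"tz": 0,"wx": 0,"wy": 0,"wz": 0},{"jaw": -1,"tx": 0,"ty": 0,"tz": 0,"wx": 0,"wy": 0,"wz": 0},{"jaw": -1,"tx": 0,"ty": 0,"tz": 0,"wx": 0,"wy": 0,"wz": 0},{"jaw": -1,"tx": 0,"ty": 0,"tz": 0,"wx": 0,"wy": 0,"wz": 0}], "force": 30}}

```text
clock: 5.45
tcp_pos: [0.5389, -0.3921, 0.2463]
orientation: [0.0, 0.12, 0.993, -0.0]
wrist_force: [0.6, -0.5, -0.0]
finger_gap: 0.0132
```

```bash
python3 st.py
```

```text
[ 0.5389 -0.3921  0.2463] [ 0.0001  0.1199  0.9928 -0.0001] yaw 166.22630642375526 F [ 0.5551 -0.4695 -0.0151] [ 0.0213 -0.0316  0.0201] gap 0.013241872613687294 t 5.45 [ 0.0012 -0.0013 -0.0003 -0.0011 -0.0009  0.0001]
```

Call:
{"fn": "carry_out", "kwargs": {"motion": [{"jaw": -1,"tx": 0,"ty": 0,"tz": 0,"wx": 0,"wy": 0,"wz": 0},{"jaw": -1,"tx": 0,"ty": 0,"tz": 0,"wx": 0,"wy": 0,"wz": 0}], "force": 90}}

```text
clock: 5.7
tcp_pos: [0.5391, -0.3921, 0.2465]
orientation: [0.0, 0.12, 0.993, -0.0]
wrist_force: [0.3, -0.7, 1.8]
finger_gap: 0.0126
```

```bash
python3 st.py
python3 - <<'E'
from workcell import get_state, eyes, env
from h import *
import pickle
c=eyes.calibration("wrist");im=eyes.read_camera("wrist")
cv2.imwrite("pics/w5.png",im);pickle.dump(c,open("w5.pkl","wb"))
cv2.imwrite("pics/w5c.png",cv2.resize(im[0:290,180:380],None,fx=2.05,fy=2.05,interpolation=cv2.INTER_CUBIC))
E
```

```text
[ 0.5391 -0.3921  0.2465] [ 0.0003  0.1199  0.9928 -0.0002] yaw 166.2299252907652 F [ 0.3179 -0.7004  1.751 ] [-0.057  -0.1231 -0.0005] gap 0.012613727199648157 t 5.7 [-0.0001  0.0026 -0.002   0.0008 -0.0008  0.0004]
```

View pics/w5.png

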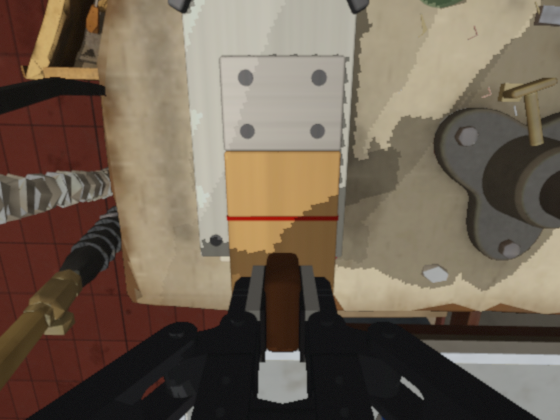

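Call:
{"fn": "carry_out", "kwargs": {"motion": [{"jaw": -1,"tx": 0,"ty": 0,"tz": 0.1,"wx": 0,"wy": 0,"wz": 0},{"jaw": -1,"tx": 0.15,"ty": -0.08,"tz": 0,"wx": 0,"wy": 0,"wz": 0.03},{"jaw": -1,"tx": 0.15,"ty": -0.08,"tz": 0,"wx": 0,"wy": 0,"wz": 0.03},{"jaw": -1,"tx": 0.15,"ty": -0.08,"tz": 0,"wx": 0,"wy": 0,"wz": 0.03},{"jaw": -1,"tx": 0.15,"ty": -0.08,"tz": 0,"wx": 0,"wy": 0,"wz": 0.03},{"jaw": -1,"tx": 0.15,"ty": -0.08,"tz": 0,"wx": 0,"wy": 0,"wz": 0.03},{"jaw": -1,"tx": 0.15,"ty": -0.08,"tz": 0,"wx": 0,"wy": 0,"wz": 0.03}]}}

```text
clock: 6.62
tcp_pos: [0.5301, -0.3946, 0.2465]
orientation: [0.002, 0.121, 0.993, -0.0]
wrist_force: [3.6, 1.3, 5.9]
finger_gap: 0.0127
```

```bash
python3 st.py
python3 - <<'E'
from workcell import get_state, eyes, env
from h import *
import pickle
c=eyes.calibration("wrist");im=eyes.read_camera("wrist")
cv2.imwrite("pics/w6.png",im);pickle.dump(c,open("w6.pkl","wb"))
cv2.imwrite("pics/w6c.png",cv2.resize(im[0:230,165:385],None,fx=2.6,fy=2.6,interpolation=cv2.INTER_CUBIC))
E
```

```text
[ 0.5301 -0.3946  0.2465] [ 0.0019  0.1211  0.9926 -0.0004] yaw 166.0832103419252 F [3.5952 1.2838 5.8931] [ 0.3164 -0.6207 -0.0908] gap 0.012723628035487844 t 6.625 [-0.0191 -0.0148 -0.0273 -0.009   0.0001 -0.013 ]
```

View pics/w6c.png

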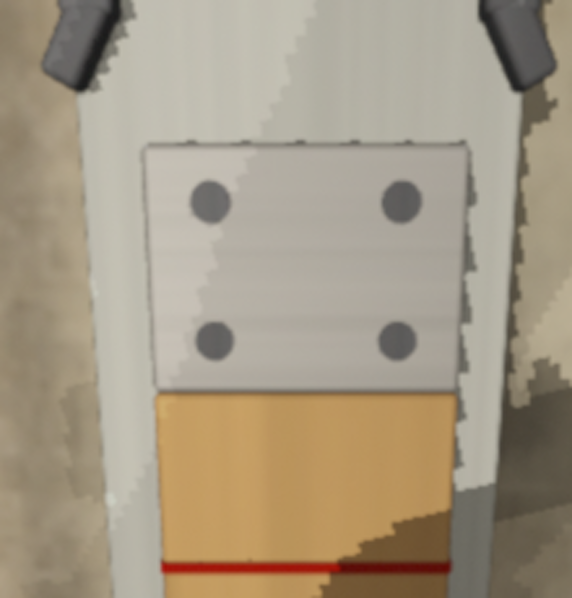

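Call:
{"fn": "carry_out", "kwargs": {"motion": [{"jaw": -1,"tx": 0.15,"ty": -0.05,"tz": 0,"wx": 0,"wy": 0,"wz": 0},{"jaw": -1,"tx": 0.2,"ty": -0.04,"tz": 0,"wx": 0,"wy": 0,"wz": 0},{"jaw": -1,"tx": 0.3,"ty": 0,"tz": 0,"wx": 0,"wy": 0,"wz": 0},{"jaw": -1,"tx": 0.3,"ty": 0,"tz": 0,"wx": 0,"wy": 0,"wz": 0},{"jaw": -1,"tx": 0.3,"ty": 0,"tz": 0,"wx": 0,"wy": 0,"wz": 0},{"jaw": -1,"tx": 0.3,"ty": 0,"tz": 0,"wx": 0,"wy": 0,"wz": 0},{"jaw": -1,"tx": 0.3,"ty": 0,"tz": 0,"wx": 0,"wy": 0,"wz": 0},{"jaw": -1,"tx": 0.3,"ty": 0,"tz": 0,"wx": 0,"wy": 0,"wz": 0},{"jaw": -1,"tx": 0.3,"ty": 0,"tz": 0,"wx": 0,"wy": 0,"wz": 0},{"jaw": -1,"tx": 0.3,"ty": 0,"tz": 0,"wx": 0,"wy": 0,"wz": 0}]}}

```text
clock: 7.92
tcp_pos: [0.503, -0.3894, 0.2465]
orientation: [0.002, 0.121, 0.993, -0.001]
wrist_force: [3.1, -1.1, 4.6]
finger_gap: 0.0125
```

```bash
python3 st.py
python3 - <<'E'
from workcell import get_state, eyes, env
from h import *
import pickle
c=eyes.calibration("wrist");im=eyes.read_camera("wrist")
cv2.imwrite("pics/w7.png",im);pickle.dump(c,open("w7.pkl","wb"))
cv2.imwrite("pics/w7c.png",cv2.resize(im[0:230,165:385],None,fx=2.6,fy=2.6,interpolation=cv2.INTER_CUBIC))
E
```

```text
[ 0.503  -0.3894  0.2465] [ 0.0019  0.1214  0.9926 -0.001 ] yaw 166.0595729491102 F [ 3.1096 -1.1142  4.6338] [-0.0084 -0.6239 -0.0633] gap 0.01249843142113192 t 7.925 [-0.0197 -0.0391 -0.0654 -0.0271  0.0008 -0.02  ]
```

View pics/w7c.png

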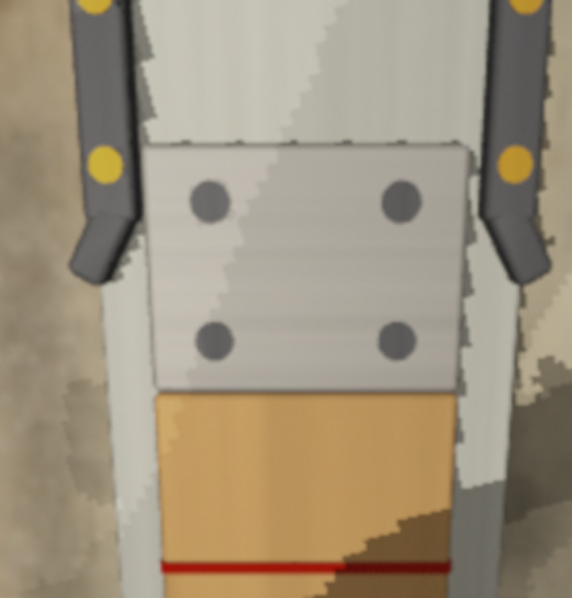

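Call:
{"fn": "carry_out", "kwargs": {"motion": [{"jaw": -1,"tx": 0.3,"ty": 0.02,"tz": 0,"wx": 0,"wy": 0,"wz": 0},{"jaw": -1,"tx": 0.3,"ty": 0.02,"tz": 0,"wx": 0,"wy": 0,"wz": 0},{"jaw": -1,"tx": 0.3,"ty": 0,"tz": 0,"wx": 0,"wy": 0,"wz": 0},{"jaw": -1,"tx": 0.3,"ty": 0,"tz": 0,"wx": 0,"wy": 0,"wz": 0},{"jaw": -1,"tx": 0.3,"ty": 0,"tz": 0,"wx": 0,"wy": 0,"wz": 0},{"jaw": -1,"tx": 0.3,"ty": 0,"tz": 0,"wx": 0,"wy": 0,"wz": 0},{"jaw": -1,"tx": 0.3,"ty": 0,"tz": 0,"wx": 0,"wy": 0,"wz": 0},{"jaw": -1,"tx": 0.3,"ty": 0,"tz": 0,"wx": 0,"wy": 0,"wz": 0},{"jaw": -1,"tx": 0.3,"ty": 0,"tz": 0,"wx": 0,"wy": 0,"wz": 0},{"jaw": -1,"tx": 0.3,"ty": 0,"tz": 0,"wx": 0,"wy": 0,"wz": 0},{"jaw": -1,"tx": 0.3,"ty": 0,"tz": 0,"wx": 0,"wy": 0,"wz": 0}]}}

```text
clock: 9.35
tcp_pos: [0.4711, -0.381, 0.2465]
orientation: [0.002, 0.121, 0.993, -0.001]
wrist_force: [3.6, -1.7, 5.9]
finger_gap: 0.0126
```

```bash
python3 st.py
python3 - <<'E'
from workcell import get_state, eyes, env
from h import *
import pickle
c=eyes.calibration("wrist");im=eyes.read_camera("wrist")
cv2.imwrite("pics/w8.png",im);pickle.dump(c,open("w8.pkl","wb"))
cv2.imwrite("pics/w8c.png",cv2.resize(im[0:230,165:385],None,fx=2.6,fy=2.6,interpolation=cv2.INTER_CUBIC))
cv2.imwrite("pics/s8.png",cv2.resize(eyes.read_camera("scene")[20:240,170:330],None,fx=2.6,fy=2.6))
E
```

```text
[ 0.4711 -0.381   0.2465] [ 0.0019  0.1213  0.9926 -0.001 ] yaw 166.06333254754117 F [ 3.604  -1.6501  5.8592] [-0.0374 -0.6443 -0.0735] gap 0.01255779363976095 t 9.35 [-0.0209 -0.0386 -0.0627 -0.0244  0.0001 -0.0207]
```

View pics/w8c.png

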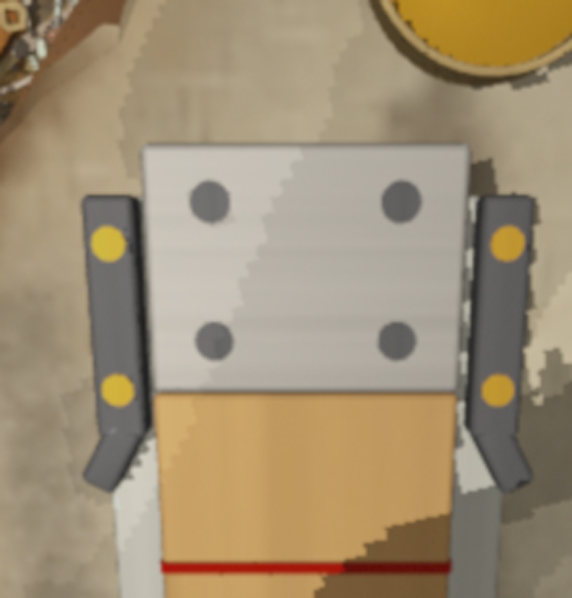

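View pics/s8.png

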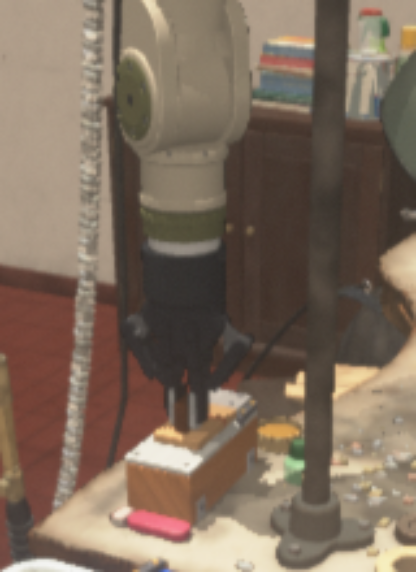

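Run:
```python
from workcell import get_state
from h import *
import pickle
s=get_state();print(s["tau"],s["joint_pos"])
c=pickle.load(open("w8.pkl","rb"))
np.set_printoptions(precision=4,suppress=True)
A=lambda L:(np.array(L,float)+.5)/2.6-.5+[165,0]
d=hit(c,A([(108,244),(118,390),(508,244),(498,390)]),.068)
e=hit(c,A([(82,197),(140,197),(480,197),(536,197)]),.068)
m=hit(c,A([(163,568),(450,568)]),.07);n=hit(c,A([(144,146),(468,146)]),.07)
print(d,e,m,n)
yaw=lambda v:np.degrees(np.arctan2(-v[0],v[1]))
print("yaw",yaw(d[2]-d[0]),yaw(d[3]-d[1]),yaw(m[1]-m[0]),yaw(n[1]-n[0]),yaw(e[3]-e[0]))
u=np.array([-.9706,.2409,0]);v=np.array([.2409,.9706,0])
print("along mark->edge",(e.mean(0)-m.mean(0))@u,"nose->edge",(e.mean(0)-n.mean(0))@u,"lat board-strip",(n.mean(0)-d.mean(0))@v,(m.mean(0)-d.mean(0))@v, "len",np.linalg.norm(m.mean(0)-n.mean(0)))
```

```text
[-7.67376591e-01 -4.93471527e+01  2.32882190e+01  8.49622004e-01
 -4.64239251e-01 -2.14051228e-02] [-8.12918724e-01  4.58557592e-01 -1.38821390e-01  9.69808316e-01
  4.94441889e-04 -5.69459285e-01]
[[ 0.386  -0.3906  0.068 ]
 [ 0.4072 -0.3958  0.068 ]
 [ 0.4004 -0.3325  0.068 ]
 [ 0.4216 -0.3378  0.068 ]] [[ 0.3788 -0.3923  0.068 ]
 [ 0.3809 -0.384   0.068 ]
 [ 0.393  -0.3354  0.068 ]
 [ 0.3949 -0.3274  0.068 ]] [[ 0.4368 -0.397   0.07  ]
 [ 0.4482 -0.351   0.07  ]] [[ 0.3746 -0.3811  0.07  ]
 [ 0.3858 -0.3362  0.07  ]]
yaw -13.958907677980699 -13.948730899284087 -13.934837093029964 -13.965205526960132 -13.96197816423286
along mark->edge 0.05741341577542552 nose->edge -0.006752374762271845 lat board-strip -0.00030111199038405695 -0.00022411932623469475 len 0.06416271945950833
```

Call:
{"fn": "carry_out", "kwargs": {"motion": [{"jaw": -1,"tx": 0.3,"ty": 0.01,"tz": 0,"wx": 0,"wy": 0,"wz": 0},{"jaw": -1,"tx": 0.3,"ty": 0.01,"tz": 0,"wx": 0,"wy": 0,"wz": 0},{"jaw": -1,"tx": 0.3,"ty": 0,"tz": 0,"wx": 0,"wy": 0,"wz": 0},{"jaw": -1,"tx": 0.3,"ty": 0,"tz": 0,"wx": 0,"wy": 0,"wz": 0},{"jaw": -1,"tx": 0.3,"ty": 0,"tz": 0,"wx": 0,"wy": 0,"wz": 0},{"jaw": -1,"tx": 0.3,"ty": 0,"tz": 0,"wx": 0,"wy": 0,"wz": 0},{"jaw": -1,"tx": 0.3,"ty": 0,"tz": 0,"wx": 0,"wy": 0,"wz": 0},{"jaw": -1,"tx": 0.3,"ty": 0,"tz": 0,"wx": 0,"wy": 0,"wz": 0},{"jaw": -1,"tx": 0.3,"ty": 0,"tz": 0,"wx": 0,"wy": 0,"wz": 0},{"jaw": -1,"tx": 0.3,"ty": 0,"tz": 0,"wx": 0,"wy": 0,"wz": 0}]}}

```text
clock: 10.7
tcp_pos: [0.442, -0.3737, 0.2465]
orientation: [0.002, 0.121, 0.993, -0.001]
wrist_force: [4.6, -0.7, 5.9]
finger_gap: 0.0126
```

```bash
python3 st.py
```

```text
[ 0.442  -0.3737  0.2465] [ 0.0019  0.1213  0.9926 -0.0011] yaw 166.0621820439991 F [ 4.5974 -0.7313  5.9179] [-0.0729 -0.6687 -0.0036] gap 0.012574928528766132 t 10.7 [-0.022  -0.0375 -0.0588 -0.0224 -0.0015 -0.0217]
```

Call:
{"fn": "carry_out", "kwargs": {"motion": [{"jaw": -1,"tx": 0.25,"ty": 0,"tz": 0,"wx": 0,"wy": 0,"wz": 0},{"jaw": -1,"tx": 0.25,"ty": 0,"tz": 0,"wx": 0,"wy": 0,"wz": 0},{"jaw": -1,"tx": 0.25,"ty": 0,"tz": 0,"wx": 0,"wy": 0,"wz": 0},{"jaw": -1,"tx": 0.25,"ty": 0,"tz": 0,"wx": 0,"wy": 0,"wz": 0},{"jaw": -1,"tx": 0.2,"ty": 0,"tz": 0,"wx": 0,"wy": 0,"wz": 0},{"jaw": -1,"tx": 0.2,"ty": 0,"tz": 0,"wx": 0,"wy": 0,"wz": 0},{"jaw": -1,"tx": 0.2,"ty": 0,"tz": 0,"wx": 0,"wy": 0,"wz": 0},{"jaw": -1,"tx": 0.2,"ty": 0,"tz": 0,"wx": 0,"wy": 0,"wz": 0},{"jaw": -1,"tx": 0.2,"ty": 0,"tz": 0,"wx": 0,"wy": 0,"wz": 0},{"jaw": -1,"tx": 0,"ty": 0,"tz": 0,"wx": 0,"wy": 0,"wz": 0},{"jaw": -1,"tx": 0,"ty": 0,"tz": 0,"wx": 0,"wy": 0,"wz": 0}]}}

```text
clock: 12.08
tcp_pos: [0.4226, -0.369, 0.2466]
orientation: [0.002, 0.121, 0.993, -0.001]
wrist_force: [3.4, -1.2, 5.8]
finger_gap: 0.0126
```

```bash
python3 st.py
python3 - <<'E'
from workcell import get_state, eyes, env
from h import *
import pickle
c=eyes.calibration("wrist");im=eyes.read_camera("wrist")
cv2.imwrite("pics/w9.png",im);pickle.dump(c,open("w9.pkl","wb"))
cv2.imwrite("pics/w9c.png",cv2.resize(im[50:280,165:385],None,fx=2.6,fy=2.6,interpolation=cv2.INTER_CUBIC))
E
```

```text
[ 0.4226 -0.369   0.2466] [ 0.0018  0.1214  0.9926 -0.0012] yaw 166.05822170566788 F [ 3.4275 -1.2228  5.7615] [-0.1005 -0.6407 -0.0247] gap 0.012560431092765986 t 12.075 [ 0.0014 -0.0004  0.0001  0.0008 -0.0016  0.0006]
```

View pics/w9c.png

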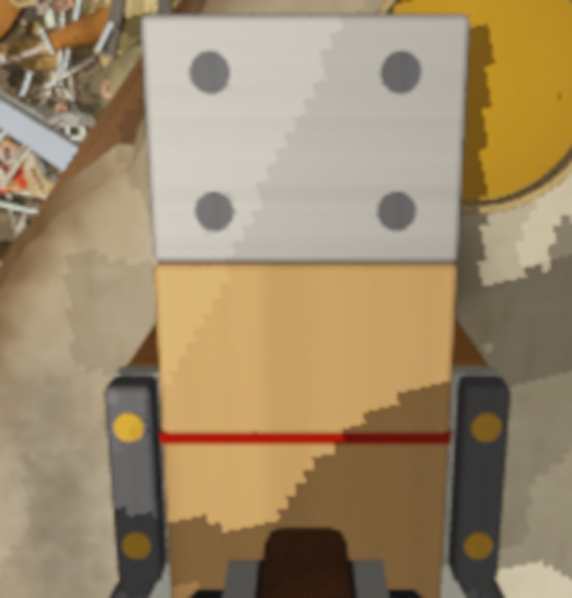

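Run:
```python
from h import *
import pickle
np.set_printoptions(precision=4,suppress=True)
c=pickle.load(open("w9.pkl","rb"))
A=lambda L:(np.array(L,float)+.5)/2.6-.5+[165,50]
d=hit(c,A([(129,428),(137,545),(486,428),(478,545)]),.068)
e=hit(c,A([(108,379),(155,379),(458,379),(508,379)]),.068)
e6=hit(c,A([(122,368),(492,368)]),.06)
m=hit(c,A([(161,437),(450,437)]),.07);n=hit(c,A([(144,17),(468,16)]),.07)
yaw=lambda v:np.degrees(np.arctan2(-v[0],v[1]))
print("yaw",yaw(d[2]-d[0]),yaw(d[3]-d[1]),yaw(m[1]-m[0]),yaw(n[1]-n[0]))
u=np.array([-.9706,.2409,0]);v=np.array([.2409,.9706,0])
print("edge",e.mean(0),e6.mean(0),"dots",d[[0,2]].mean(0)@u,d[[1,3]].mean(0)@u)
print("mark->edge strips",(e.mean(0)-m.mean(0))@u,"via top edge",(e6.mean(0)-m.mean(0))@u,"nose->edge",(e.mean(0)-n.mean(0))@u,"dotfront-mark",(d[[0,2]].mean(0)-m.mean(0))@u,"lat",(m.mean(0)-d.mean(0))@v,"len",np.linalg.norm(m.mean(0)-n.mean(0)))
# w8 dots->edge
```

```text
yaw -13.931098370314809 -13.918335619743502 -13.930155797641447 -13.805636968377152
edge [ 0.3847 -0.3595  0.068 ] [ 0.3851 -0.3596  0.06  ] dots -0.4685603015271381 -0.490197409492079
mark->edge strips 0.009391038532738233 via top edge 0.009018325435336306 nose->edge -0.054559332015423595 dotfront-mark 0.0008734959248231384 lat -0.0003329891887749911 len 0.06394732241394391
```

Run:
```python
import cv2
a=cv2.imread("pics/w9.png");b=cv2.imread("pics/w8.png")
x=cv2.resize(a[175:235,200:250],None,fx=8,fy=8,interpolation=cv2.INTER_CUBIC)
y=cv2.resize(b[65:125,190:240],None,fx=8,fy=8,interpolation=cv2.INTER_CUBIC)
cv2.imwrite("pics/z.png",cv2.convertScaleAbs(cv2.hconcat([x,y])[:, :800],alpha=1.4,beta=10))
```

```text
(no output)
```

View pics/z.png

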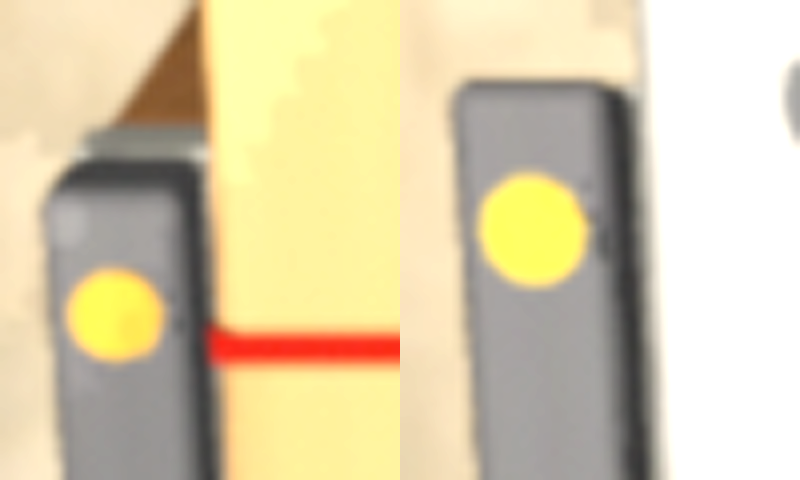

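Run:
```python
from h import *
import pickle
u=np.array([-.9706,.2409,0])
c=pickle.load(open("w9.pkl","rb"));c8=pickle.load(open("w8.pkl","rb"))
m=hit(c,[(165+306/2.6,50+437.5/2.6-.3)],.07)[0]@u
m2=hit(c,[(282,175+345/8-.5)],.07)[0]@u
print(m,m2)
for r,z in((194.2-.4,.06),(195-.4,.06),(191-.4,.057),(198.6-.4,.068)): print(r,z,(hit(c,[(215,r)],z)[0]@u-0)-m2, )
for col in(215,345): print(col,[hit(c,[(col,194)],.06)[0]@u])
e8=hit(c8,[(195+10,75.0)],.068)[0]@u;e8r=hit(c8,[(360,75.0)],.068)[0]@u
print("w8 edge",e8,e8r, "-> remaining",e8-m2,e8r-m2)
```

```text
-0.4695251507549603 -0.4693679265443774
193.79999999999998 0.06 0.007754927839642545
194.6 0.06 0.0073811535838398945
190.6 0.057 0.008408790089447504
198.2 0.068 0.008104506203867823
215 [np.float64(-0.46170638959325816)]
345 [np.float64(-0.46170387314273004)]
w8 edge -0.4620027120976182 -0.46202661755382823 -> remaining 0.0073652144467592495 0.007341308990549189
```

Call:
{"fn": "carry_out", "kwargs": {"motion": [{"jaw": -1,"tx": 0.15,"ty": 0.01,"tz": 0,"wx": 0,"wy": 0,"wz": 0},{"jaw": -1,"tx": 0.15,"ty": 0.01,"tz": 0,"wx": 0,"wy": 0,"wz": 0},{"jaw": -1,"tx": 0.15,"ty": 0,"tz": 0,"wx": 0,"wy": 0,"wz": 0},{"jaw": -1,"tx": 0.15,"ty": 0,"tz": 0,"wx": 0,"wy": 0,"wz": 0},{"jaw": -1,"tx": 0.1,"ty": 0,"tz": 0,"wx": 0,"wy": 0,"wz": 0},{"jaw": -1,"tx": 0.05,"ty": 0,"tz": 0,"wx": 0,"wy": 0,"wz": 0},{"jaw": -1,"tx": 0,"ty": 0,"tz": 0,"wx": 0,"wy": 0,"wz": 0},{"jaw": -1,"tx": 0,"ty": 0,"tz": 0,"wx": 0,"wy": 0,"wz": 0},{"jaw": -1,"tx": 0,"ty": 0,"tz": 0,"wx": 0,"wy": 0,"wz": 0}]}}

```text
clock: 13.25
tcp_pos: [0.4155, -0.367, 0.2466]
orientation: [0.002, 0.121, 0.993, -0.001]
wrist_force: [4.5, -1.2, 6.3]
finger_gap: 0.0127
```

```bash
python3 st.py
python3 - <<'E'
from workcell import get_state, eyes, env
from h import *
import pickle
c=eyes.calibration("wrist");im=eyes.read_camera("wrist")
cv2.imwrite("pics/w10.png",im);pickle.dump(c,open("w10.pkl","wb"))
cv2.imwrite("pics/w10c.png",cv2.convertScaleAbs(cv2.resize(im[190:260,200:360],None,fx=5,fy=5,interpolation=cv2.INTER_CUBIC),alpha=1.3,beta=10))
t=eyes.read_camera("top");s=eyes.read_camera("scene")
cv2.imwrite("pics/t10.png",cv2.hconcat([cv2.resize(t[205:335,260:400],(400,371)),cv2.resize(s[130:230,190:298],(400,371))]))
E
```

```text
[ 0.4155 -0.367   0.2466] [ 0.002   0.1213  0.9926 -0.0012] yaw 166.0640578863249 F [ 4.5497 -1.2097  6.3026] [-0.0849 -0.8001 -0.0127] gap 0.012688212800569542 t 13.25 [-0.0008 -0.0005 -0.     -0.0008  0.0005 -0.0012]
```

View pics/w10c.png

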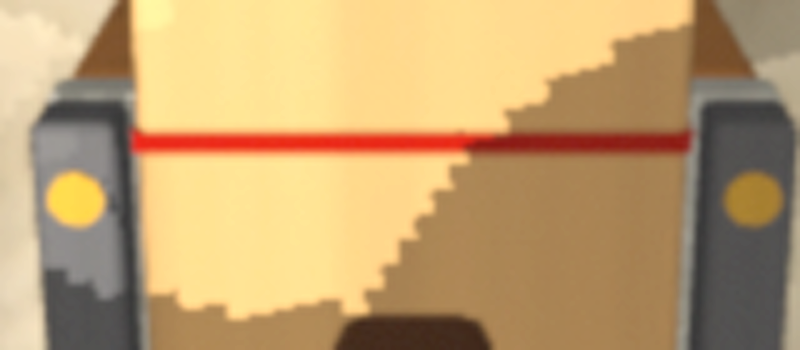

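View pics/t10.png

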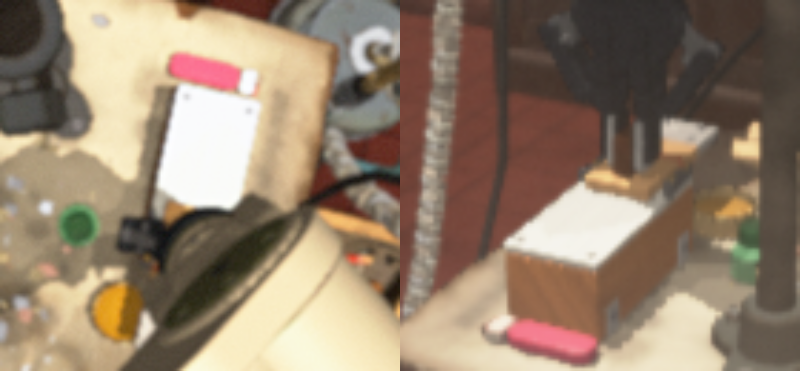

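Run:
```python
from h import *
import pickle
u=np.array([-.9706,.2409,0]);v=np.array([.2409,.9706,0])
c=pickle.load(open("w10.pkl","rb"))
r=lambda y:(y+.5)/5-.5+190
cc=lambda x:(x+.5)/5-.5+200
ml,mr=hit(c,[(cc(133),r(142.5)),(cc(690),r(142.5))],.07);m=((ml+mr)/2)@u
print("mark",m,np.degrees(np.arctan2(-(mr-ml)[0],(mr-ml)[1])))
d=hit(c,[(cc(76),r(199.5)),(cc(754),r(199.5))],.068);print("dots",d.mean(0)@u, "dot->mark",m-d.mean(0)@u,"lat",((ml+mr)/2-d.mean(0))@v)
for y,z in((122,.068),(98,.06),(93,.06)): print(y,z,hit(c,[(cc(110),r(y))],z)[0]@u-m)
print("prior edge rem",-.4620-m,-.4617-m)
```

```text
mark -0.46233573173858994 -13.925929042062938
dots -0.4684068411875993 dot->mark 0.006071109449009349 lat -0.00029824812968912574
122 0.068 0.0011601165168427796
98 0.06 0.0006708665244348766
93 0.06 0.001151181302422477
prior edge rem 0.00033573173858991723 0.0006357317385899397
```

Call:
{"fn": "carry_out", "kwargs": {"motion": [{"jaw": -1,"tx": 0.07,"ty": 0.0,"tz": 0,"wx": 0,"wy": 0,"wz": 0},{"jaw": -1,"tx": 0,"ty": 0,"tz": 0,"wx": 0,"wy": 0,"wz": 0},{"jaw": -1,"tx": 0,"ty": 0,"tz": 0,"wx": 0,"wy": 0,"wz": 0},{"jaw": -1,"tx": 0,"ty": 0,"tz": 0,"wx": 0,"wy": 0,"wz": 0},{"jaw": -1,"tx": 0,"ty": 0,"tz": 0,"wx": 0,"wy": 0,"wz": 0}]}}

```text
clock: 14.02
tcp_pos: [0.4149, -0.3668, 0.2466]
orientation: [0.002, 0.121, 0.993, -0.001]
wrist_force: [3.9, -1.0, 5.3]
finger_gap: 0.0125
```

```bash
python3 st.py
python3 - <<'E'
from workcell import get_state, eyes, env
from h import *
import pickle
c=eyes.calibration("wrist");im=eyes.read_camera("wrist")
cv2.imwrite("pics/w11.png",im);pickle.dump(c,open("w11.pkl","wb"))
cv2.imwrite("pics/w11c.png",cv2.convertScaleAbs(cv2.resize(im[190:260,200:360],None,fx=5,fy=5,interpolation=cv2.INTER_CUBIC),alpha=1.3,beta=10))
E
```

```text
[ 0.4149 -0.3668  0.2466] [ 0.0021  0.1213  0.9926 -0.0012] yaw 166.06312639258712 F [ 3.9085 -1.043   5.2885] [-0.1254 -0.8157 -0.0326] gap 0.012504690780565788 t 14.025 [-0.     -0.0006  0.0007 -0.0004  0.0004  0.0001]
```

View pics/w11c.png

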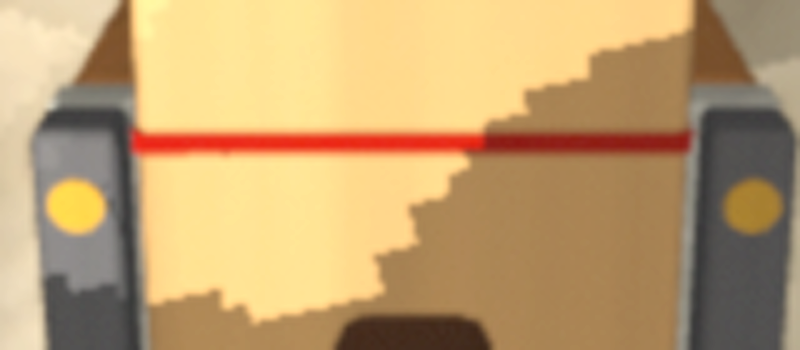

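View pics/w11.png

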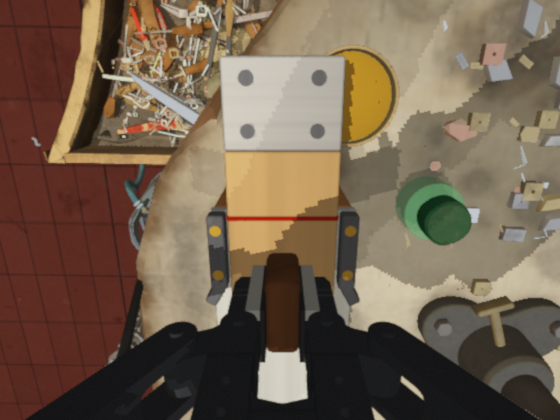

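```bash
python3 -c "
from workcell import env
print(env.hand_in())"
```

```text
the job is handed in; nothing more can be done
None
```

I slid the board along the riser, between the guide strips and out over the front edge. I handed it in at about 14 s with the grip still held at 90 N. No verdict is reported, so what follows rests on my own checks.

- **How it moved:** I pinched the grip across its width, shifted the board about 5 mm sideways to centre it, and slid it about 127 mm. A light downward push of about 5 N kept it on the riser. Tool height stayed at 246.5 mm to within 0.1 mm, so it was neither lifted nor tipped, and it did not slip in the grip.
- **Last checks:**
  - The red line is within about 0.5 mm of the edge.
  - The board is square to the edge to about 0.1°.
  - It sits about 0.3 mm off centre between the strips.
  - The arm was still, with a wrist force of about 7 N.
- **Where measurements disagreed:** Before the last 0.7 mm step, my estimates of the distance left to the edge ran from 0.3 to 1.1 mm, because the strip ends look rounded. One earlier reading was 2 mm out because I had picked the wrong line in the picture. I went by the close-up of the metal plate's edge.
- **Surroundings:** The last pictures show no sign that the tin, bottle or lighter moved. A hanging cable passed within about 1–2 cm of the gripper by my estimate, and closer to the wrist link. I could not rule out a light touch there, but the forces and joint torques I read showed no sign of one.

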